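# Brush out the light gauge's well and hold the amber reference cell in its beam

## Task

Take the long brush from the green pot, brush out the gauge's clear well with two strokes (each right down to the bottom and back up), and stand the brush back in the pot. Then take the amber glass cell by its two frosted faces only, never touching the clear ones, and hold it upright in the middle of the well with its clear faces square to the beam and its black line level with the well's rim, touching neither wall nor floor. Finish while still holding it there in the gripper, and leave everything else on the bench as it is.

Things in the scene. Friction and masses are not known exactly. Their poses are not given: they have to be found in the camera images.
- gauge: The light gauge, fixed to the bench: grey base 215 x 110 x 20 mm, a round clear open-topped well in its middle, a blue lamp housing at its -x end and a black sensor housing at its +x end (each 55 x 64 mm, from 47.5 to 102.5 mm either side of the well's axis, top 100 mm above the bench). Origin: centre of the underside, on the well's axis. The beam runs along its x axis.
- well_floor (a point): Centre of the well's inner floor, 25 mm above the bench; axes as the gauge's, z up. The well is 72 mm wide inside, 82 mm outside, 90 mm deep.
- well_rim (a point): Centre of the well's mouth, 115 mm above the bench.
- beam (a point): The middle of the light path, on the well's axis 80 mm above the bench (35 mm below the rim). The beam passes through it along this point's x axis.
- pot: The green brush pot, fixed: round, open on top, 82 mm outside, 72 mm inside, 80 mm high, inner floor 5 mm above the bench. Origin: centre of its underside.
- brush: The long brush, loose, standing upright in the pot, bristles down, 200 mm long, about 120 g; z runs up along the handle. Bristles: lowest 75 mm, 62 mm wide, soft, only their 36 mm core resists; then a thin rod; orange round handle 22 mm in diameter from 100 to 200 mm. Origin at the bottom end.
- brush_tip (a point): The bottom end of the brush (centre of the bristles' lower end).
- brush_grip (a point): The middle of the orange handle, 150 mm above the bottom end.
- amber: The amber cell with both its frosted plates, loose, about 170 g; origin at the centre of its underside, axes as amber_center.
- amber_center (a point): Centre of the amber glass cell, an upright block 110 mm tall, 24 mm along its x (between the clear amber faces) and 28 mm along its y (between the white frosted faces), z up; 55 mm above its underside. Grip it across y, in the upper part above the black line (60 mm above its underside). It stands loosely in a 15 mm deep slot of a black stand, 64 x 64 x 25 mm, its underside 10 mm above the bench.
- amber_window (a point): The point of the amber cell that belongs at the beam: on its axis, 25 mm above its underside (35 mm below the black line); axes as amber_center.
- amber_clear: The amber cell's glass core, whose bare faces (at +x and -x) are the clear ones that must not be touched; origin at the centre of the cell's underside.
- green: A green cell of the same size in a like stand; not needed, leave it. Origin at the centre of its underside.
- bottle: Blue bottle 60 mm wide, 150 mm tall, leave it. Origin: centre of the underside.
- tin: Steel can 70 mm wide, 90 mm tall, leave it. Origin: centre of the underside.
- mug: White mug 80 mm wide, 90 mm tall, leave it. Origin: centre of the underside.
- screwdriver: Screwdriver with green handle lying on the bench, leave it.
- carton: Cardboard box 90 x 130 x 60 mm, leave it. Origin: centre of the underside.
Mind the look-alikes: they are no part of the job. Leave any pink or yellow look-alike of the amber alone. What is meant by the brush is not pink, and is the smaller of those in its own colour.

How it is judged (in metres and radians):
On the way, in this order (a step that is already met when the one before it is completed fails the run):
1. the brush is down at the bottom of the well (z of brush_tip in the frame of well_floor below 0.018 m and horizontal distance between brush_tip and well_floor below 0.03 m and angle between brush_tip's own z axis and vertical below 0.3 rad), for 0.05 s.
2. it is drawn up inside the well (z of brush_tip in the frame of well_floor above 0.045 m and horizontal distance between brush_tip and well_floor below 0.03 m and angle between brush_tip's own z axis and vertical below 0.3 rad), for 0.05 s.
3. it is down at the bottom a second time (all of step 1), for 0.05 s.
4. it is drawn up a second time (all of step 2), for 0.05 s.
5. the brush stands in its pot again, let go (horizontal distance between brush_tip and pot below 0.03 m and height (world z) of brush_tip below 0.03 m and angle between brush_tip's own z axis and vertical below 0.3 rad and contact force between the fingers and brush below 0.1 N), for 0.2 s.
6. the amber cell is held in the light path by its frosted faces (x of amber_window in the frame of beam between -0.014 and 0.014 m and y of amber_window in the frame of beam between -0.008 and 0.008 m and z of amber_window in the frame of beam between -0.01 and 0.01 m and angle between amber_center's own z axis and vertical below 0.15 rad and angle between the x axis of amber_center and the x axis of beam, either way round below 0.17 rad and contact force between the fingers and amber above 1 N and contact force between amber and gauge below 0.3 N and linear speed of amber below 0.02 m/s), for 0.2 s.
At the end, for the whole second after the job is handed in: Amber cell held (over 1 N), window within 14 mm along, 8 mm across, 10 mm in height of the beam point, tilt under 0.15 rad, square to the beam within 0.17 rad, still, not touching the gauge; brush released in the pot, tilt under 0.3 rad, bottom end below 30 mm and within 30 mm of its axis (all of step 5 and all of step 6); the arm keeps its last pose, push and grip.
It fails at once if the clear glass of the amber cell touched by the robot (contact force between any of the fingers, the arm and amber_clear above 0.5 N).
It fails at once if the amber cell knocked over (angle between amber_center's own z axis and vertical above 0.7 rad).
It fails at once if the green cell disturbed (distance of green from where it was at the start of the episode above 0.02 m or angle between green's own z axis and vertical above 0.3 rad).
It fails at once if another thing on the bench disturbed (distance of any of bottle, tin, mug, screwdriver, carton from where it was at the start of the episode above 0.03 m).
It also fails if it takes over 54 s, if anything falls off the work surface, if the arm or the gripper's body presses on something with over 40 N, if the wrist force passes 120 N, or if a joint passes its speed limit or range.

## Robot

A 6-joint arm with a two-finger parallel gripper is mounted at the origin on the work surface. World frame = base frame: x ahead of the robot, y to its left, z up, the work surface at z = 0. Lengths are in mm, angles in degrees, forces in N, time in s.
With the tool pointing down it reaches from about 300 to 850 mm from the base axis. Payload 4.2 kg.
Tool frame: the origin (TCP) lies at the centre of the arm's flange, where the gripper is bolted on; the fingertips stand 191 mm ahead of it and the grasp point (between the pads) lies 172 mm ahead of it; x points along the fingers, y is the direction in which the jaws open and shut, and the axes are right-handed (so a half turn about x gives the same grasp; the last joint's range is limited). The gripper opens to 91 mm and grips with 3 to 60 N. Pads are 32 mm wide; open, the fingers measure 118 mm over their backs; the gripper's body (76 mm by 178 mm) begins 60 mm behind the grasp point.
Start: joints at [-72.88, 18.312, 89.639, -0, 72.044, -1.146], TCP at [180.219, -546.026, 404.776] pointing down, gripper open.
Joint ranges: [-177.97, 177.97], [-48.28, 115.42], [12.27, 149.76], [-77.06, 257.06], [2.81, 150.46], [-146.56, 146.56]. Speed limits (degrees/s): [147.25, 147.25, 180, 180, 180, 180].

## Interface

Orientations are given as [roll, pitch, yaw] about the fixed x, y, z axes, in that order (R = Rz(yaw) Ry(pitch) Rx(roll)).
In Python, from cell import state, camera, close_job gives the robot as it stands. The module is installed in compiled form; this text tells all that it offers.
- The arm moves only by the tool arm_command, never from a script. Its argument "series" is a list of rows, each a list of 7 numbers: the turn, a rotation vector about the world's x, y, z each as a share of 30 degrees, from -1 to 1, then the shift along the world's x, y, z each as a share of 0.02 m, from -1 to 1, then the closure, from 0 (fully open) to 1 (shut). A call has 1 to 20 rows; each row shifts and turns the commanded pose from where the row before left it; what a row does not reach is not made up. A row lasts 1/12 s, in which the tool goes at most 41.7 mm and 7.16 degrees, less where a joint would pass 70% of its speed; a pose out of reach is approached as far as the arm can. A call with a number of a shift or a turn outside -1 to 1 is refused whole. A call with a gripper value outside its range is refused whole. The fingers move at their own pace and stop on an object; the grip force is fixed at half the most. Time passes only in rows, so rows that do not move let the fingers close. It gives the time, the measured TCP pose, the force and the opening at its end, in the units of the state.
- state(): the state, without advancing time (a new reading comes with each control period).
- camera(name): name is "scene" or "top"; returns a dict with "color" (420x560x3 uint8, blue, green, red), "z_map" (420x560 float32, mm along the optical axis (not along the pixel's ray), 0 where there is no reading), "fovy" (degrees; the focal length in pixels is half the picture's height over the tangent of half this angle, whatever the lens; pixels are square), "cx", "cy" (the principal point, pixels), "world_to_cam" (4x4, takes a point from world to camera coordinates). Camera axes: x right, y up, looking along -z (the intrinsics and any distortion apply to the point x, -y, -z); pixel columns grow to the right and rows downward; lengths in mm; the calibration is good to about 2 mm. A picture is of the moment at which its call begins.
- close_job(): hands the job in, once; it reports no verdict.
The state is a dict: "time": time; "joint_pos": joint angles; "joint_velocities": joint speeds; "tau": joint torques, N m; "ee_pos": TCP position; "ee_rot": TCP orientation; "wrist_force": force on the tool from outside, world axes, zero at the start; "ft_torque": the same for the moment, N m; "width": finger opening in mm.
Only numpy, scipy, OpenCV 4.12 (cv2) and the standard library are available. Lean on these libraries where they do the work, as an engineer would, in place of code of your own. Each camera call takes 0.05 s, during which the arm holds its last target.

## Working session

There is one attempt and no reset: what is moved stays moved. The work goes in short steps, Python scripts to look and compute and a tool call to move; the robot and the scene stay as the last step left them, time stands still between calls to the robot, and variables do not carry over. Pictures are saved under pics/ and viewed, and the job is handed in when it is done.

Besides the shell and the picture viewer there is one more tool, called after ">>>" as name(argument=value, ...) on one line, values as JSON. arm_command: Moves the arm, as the interface text tells. Shift numbers are shares of 0.02 m and turn numbers shares of 30 degrees, none past 1 either way. Its arguments: {"type":"object","properties":{"series":{"type":"array"}},"required":["series"]}

```bash
mkdir -p pics
cat > h.py <<'E'
import numpy as np, cv2, pickle
def grab(n,tag):
    from cell import camera
    c=camera(n); pickle.dump(c,open(f'{tag}.pkl','wb')); cv2.imwrite(f'pics/{tag}.png',c['color']); return c
def load(tag): return pickle.load(open(f'{tag}.pkl','rb'))
def K(c):
    f=c['color'].shape[0]/2/np.tan(np.radians(c['fovy'])/2); return f
def ray(c,u,v):
    f=K(c); M=np.array(c['world_to_cam']); R=M[:3,:3]; o=-R.T@M[:3,3]
    d=R.T@np.array([(u-c['cx'])/f,-(v-c['cy'])/f,-1]); return o,d
def onz(c,u,v,z):
    o,d=ray(c,u,v); return o+d*(z-o[2])/d[2]
def pt(c,u,v):
    o,d=ray(c,u,v); return o+d*c['z_map'][int(v),int(u)]
def cloud(c):
    h,w=c['z_map'].shape; f=K(c); M=np.array(c['world_to_cam']);R=M[:3,:3]; o=-R.T@M[:3,3]
    u,v=np.meshgrid(np.arange(w),np.arange(h)); z=c['z_map']
    P=np.stack([(u-c['cx'])/f*z,-(v-c['cy'])/f*z,-z],-1)
    W=P@R+o; W[z==0]=np.nan; return W
def proj(c,p):
    M=np.array(c['world_to_cam']); q=M[:3,:3]@np.array(p)+M[:3,3]; f=K(c)
    return c['cx']+f*q[0]/-q[2], c['cy']-f*q[1]/-q[2]
E
python3 - <<'E'
from h import *
for n in('scene','top'):
    c=grab(n,n+'0'); print(n,c.keys(),c['fovy'],c['cx'],c['cy'],c['world_to_cam'])
from cell import state
print(state())
E
```

```text
scene dict_keys(['color', 'z_map', 'fovy', 'cx', 'cy', 'world_to_cam']) 53.79603152079222 275.73337165993604 208.54505986507613 [[-7.96930852e-02  9.96749414e-01 -1.18160209e-02  1.22653871e+02]
 [-6.47781223e-01 -4.27751724e-02  7.60624594e-01  2.65081572e+02]
 [ 7.57646685e-01  6.82707170e-02  6.49084439e-01 -1.55274535e+03]
 [ 0.00000000e+00  0.00000000e+00  0.00000000e+00  1.00000000e+00]]
top dict_keys(['color', 'z_map', 'fovy', 'cx', 'cy', 'world_to_cam']) 49.37951259106782 280.96385004380386 213.6128384595478 [[ 1.58862199e-02 -9.99873790e-01 -1.81755848e-04 -7.32200628e+01]
 [ 9.83150586e-01  1.55874102e-02  1.82131707e-01 -5.79119003e+02]
 [-1.82105887e-01 -3.07207772e-03  9.83274127e-01 -1.42050830e+03]
 [ 0.00000000e+00  0.00000000e+00  0.00000000e+00  1.00000000e+00]]
{'time': 0.1, 'joint_pos': array([-7.28782306e+01,  1.83460407e+01,  8.96980270e+01,  2.19130016e-04,
        7.20435420e+01, -1.14516701e+00]), 'joint_velocities': array([ 0.01610249,  0.02658659, -0.02345032, -0.00485203, -0.11040833,
        0.0112298 ]), 'tau': array([ 1.16414114e-03, -4.13333881e+01, -2.32507896e+01,  7.30438787e-02,
        4.21108806e-02, -5.43132660e-05]), 'ee_pos': array([ 180.19520442, -545.87894299,  404.03296233]), 'ee_rot': array([-91.28142723,  89.91239001, 106.98544145]), 'wrist_force': array([ 0.52316299, -0.7273256 ,  0.53533482]), 'ft_torque': array([-0.03402578, -0.04915332,  0.01644593]), 'width': 91.29946771622994}
```

View pics/scene0.png

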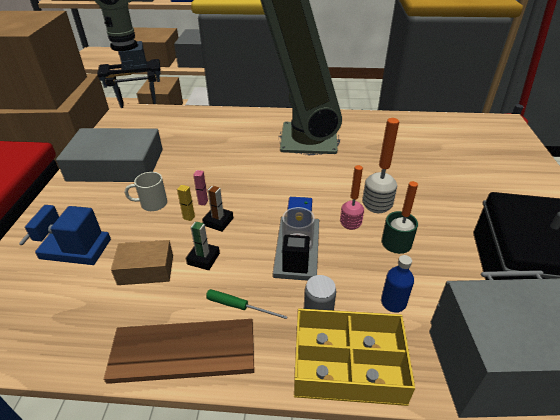

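View pics/top0.png

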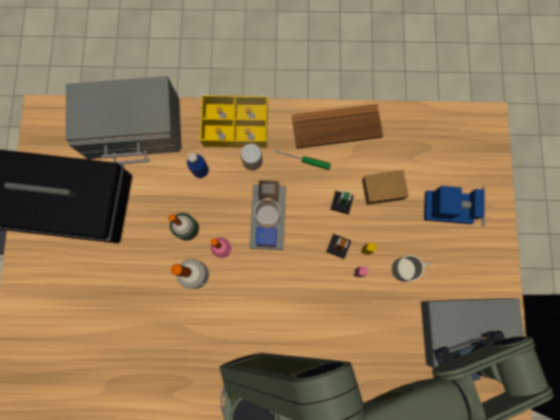

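Run:
```python
from h import *
a=load('scene0');b=load('top0')
A=cv2.resize(a['color'][100:290,170:440],None,fx=2.9,fy=2.9,interpolation=cv2.INTER_CUBIC); cv2.imwrite('pics/sc.png',A)
B=cv2.resize(b['color'][150:310,140:420],None,fx=2.8,fy=2.8,interpolation=cv2.INTER_CUBIC); cv2.imwrite('pics/tc.png',B)
for n,c in(('s',a),('t',b)):
    W=cloud(c)
    hsv=cv2.cvtColor(c['color'],cv2.COLOR_BGR2HSV)
    print(n,'proj base',proj(c,[0,0,0]))
    # orange
    m=cv2.inRange(hsv,(4,170,120),(14,255,255))
    k,l,s,ce=cv2.connectedComponentsWithStats(m)
    for i in range(1,k):
        if s[i,4]>15:
            P=W[l==i]; print('orange',s[i],ce[i].round(1),np.nanmedian(P,0).round(0),np.nanmin(P,0).round(0),np.nanmax(P,0).round(0))
    # table z check
    P=W[(abs(W[...,2])<15)]; print('tablez',np.nanmedian(P[:,2]))
```

```text
s proj base (np.float64(308.433386016601), np.float64(137.87324848641003))
orange [387 118  12   6  55] [392.9 120.4] [388. 211. 289.] [373. 197. 286.] [399. 224. 293.]
orange [355 165   8   5  31] [358.4 167.2] [472. 128. 200.] [460. 120. 195.] [480. 139. 203.]
orange [409 181   9   6  38] [413.2 183.6] [540. 253. 204.] [256. 244.  -0.] [549. 354. 207.]
tablez 0.2760263219526564
t proj base (np.float64(257.41873246761946), np.float64(399.8380955852865))
orange [168 214   7   7  41] [171.2 217. ] [538. 253. 203.] [529. 244. 197.] [547. 262. 208.]
orange [210 238   8   8  45] [213.8 241.5] [469. 127. 198.] [459. 118. 187.] [479. 137. 204.]
orange [341 240   4   6  16] [342.6 242.2] [ 483. -254.  120.] [ 474. -258.  115.] [ 489. -248.  125.]
orange [171 264  11  11 103] [176.  269.1] [383. 210. 288.] [370. 197. 279.] [397. 224. 294.]
tablez -0.8534566550534919
```

View pics/sc.png

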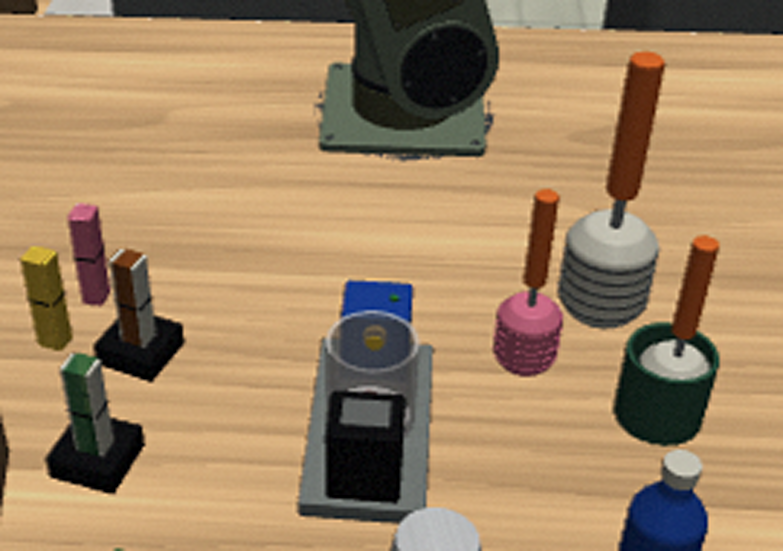

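View pics/tc.png

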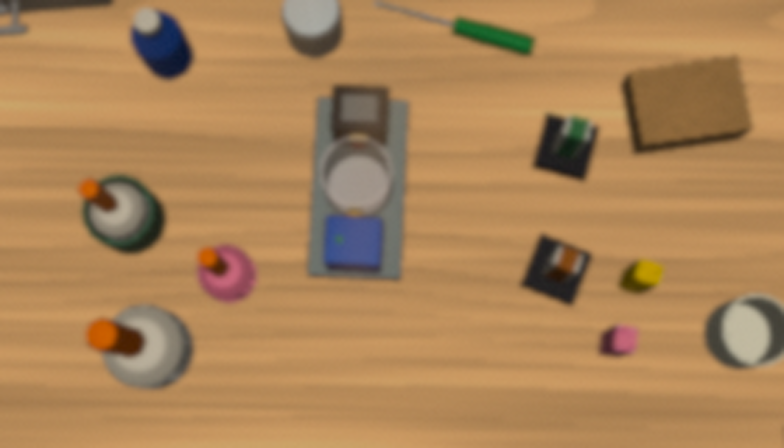

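Run:
```python
from h import *
for t in('scene0','top0'):
    c=load(t); W=cloud(c); hsv=cv2.cvtColor(c['color'],cv2.COLOR_BGR2HSV)
    X,Y,Z=W[...,0],W[...,1],W[...,2]
    print(t)
    def rect(m,name):
        P=W[m&~np.isnan(X)]
        if len(P)<5: print(name,len(P));return
        r=cv2.minAreaRect(P[:,:2].astype(np.float32)); print(name,len(P),np.round(r[0],1),np.round(r[1],1),round(r[2],1),'z',np.median(P[:,2]).round(1))
    # gauge base top
    g=(X>400)&(X<780)&(Y>-130)&(Y<90)
    rect(g&(abs(Z-20)<5),'base')
    rect(g&(abs(Z-100)<5)&(hsv[...,0]>100)&(hsv[...,1]>120),'lamp top')
    rect(g&(abs(Z-100)<5)&(hsv[...,1]<120)&(X>600),'sensor top')
    rect(g&(abs(Z-115)<4),'rim')
    p=(X>480)&(X<640)&(Y>170)&(Y<310)
    rect(p&(abs(Z-80)<4)&(hsv[...,0]>60)&(hsv[...,0]<100),'pot rim')
    rect(p&(Z>95)&(Z<195)&(hsv[...,0]<20),'handle')
    for z0 in (110,130,150,170,190,200):
        m=p&(abs(Z-z0)<8); print(z0,np.nanmean(W[m],0).round(1),m.sum())
    s=(X>420)&(X<560)&(Y>-320)&(Y<-190)
    rect(s&(abs(Z-25)<4),'stand top')
    rect(s&(Z>116)&(Z<126),'cell top')
    rect(s&(Z>45)&(Z<114),'cell')
    s=(X>540)&(X<680)&(Y>-320)&(Y<-190)
    rect(s&(abs(Z-25)<4),'gstand top')
    rect((abs(X-470)<60)&(abs(Y+320)<35)&(Z>50),'yellow')
    rect((abs(X-430)<60)&(abs(Y+300)<25)&(Z>50)&(X<460),'pink')
```

```text
scene0
base 831 [630.3 -29.9] [138.9 330.4] 78.9 z 19.8
lamp top 251 [580.8 -18.9] [ 61.  204.6] 88.1 z 100.0
sensor top 514 [641.7 -20.9] [70.  82.7] 89.6 z 100.3
rim 185 [579.5 -19.5] [80.  83.6] 79.8 z 114.2
pot rim 133 [538.6 248.6] [78.6 78.6] 23.9 z 79.3
handle 255 [545.9 250.6] [21.3 14.2] 71.4 z 152.9
110 [545.2 249.8 112.2] 32
130 [546.  249.7 130.5] 48
150 [546.3 250.4 150.1] 48
170 [546.1 250.8 169.9] 49
190 [546.3 250.8 189.7] 49
200 [543.1 251.7 201.1] 74
stand top 249 [ 483.6 -252. ] [67.7 69.4] 70.5 z 25.1
cell top 72 [ 485.4 -252.6] [29.5 26.7] 67.7 z 119.7
cell 242 [ 492.8 -250.3] [24.7 35.1] 17.9 z 79.9
gstand top 322 [ 631.1 -265.5] [66.5 66.5] 75.6 z 25.0
yellow 361 [ 446.9 -332.1] [30.  86.4] 69.8 z 86.7
pink 200 [ 401.8 -313.7] [23.1 32.3] 84.8 z 87.3
top0
base 889 [619.6 -45.8] [302.6 197.1] 5.8 z 20.0
lamp top 132 [502.2 -16. ] [47.3 55.7] 0.5 z 99.2
sensor top 302 [691.   -6.8] [192.3  74.5] 14.6 z 99.4
rim 99 [578.1 -19.3] [79.9 77.6] 2.1 z 114.1
pot rim 5 [509.1 222.8] [ 3.9 33.2] 42.8 z 78.0
handle 61 [535.  249.7] [12.3 21.7] 56.0 z 154.1
110 [533.1 248.2 112.2] 7
130 [533.5 247.5 132.7] 11
150 [534.4 248.2 152.3] 11
170 [533.3 247.9 169.8] 11
190 [532.8 248.  189.7] 10
200 [537.4 252.8 202.3] 47
stand top 194 [ 483.5 -251.5] [63.9 63.9] 69.2 z 25.0
cell top 62 [ 483.5 -251.3] [26.9 23.6] 69.3 z 120.3
cell 44 [ 479.3 -243.8] [34.5 17. ] 30.7 z 80.7
gstand top 176 [ 629.9 -263.5] [63.8 64.5] 75.0 z 24.7
yellow 123 [ 444.7 -331.8] [29.1 82.1] 70.7 z 105.4
pink 105 [ 398.3 -313.2] [23.2 28.6] 87.5 z 107.7
```

```bash
cat >> h.py <<'E'
from scipy.spatial.transform import Rotation as Rn
def tool():
    from cell import state
    s=state(); R=Rn.from_euler('xyz',s['ee_rot'],degrees=True).as_matrix(); p=np.array(s['ee_pos'])
    g=p+172*R[:,0]
    print('t',round(s['time'],2),'tcp',p.round(1),'grasp',g.round(1),'x',R[:,0].round(3),'yaw of jaws',round(np.degrees(np.arctan2(R[1,1],R[0,1])),2),'w',round(s['width'],1),'F',s['wrist_force'].round(1),'q',s['joint_pos'].round(1))
    # rotvec to make tool straight down
    ax=np.cross(R[:,0],[0,0,-1]); print('level rotvec deg',np.degrees(ax).round(2))
    return R,g
E
python3 - <<'E'
from h import *
tool()
for t in('scene0','top0'):
    c=load(t); W=cloud(c); hsv=cv2.cvtColor(c['color'],cv2.COLOR_BGR2HSV)
    X,Y,Z=W[...,0],W[...,1],W[...,2]
    def rect(m,name):
        P=W[m&~np.isnan(X)]
        if len(P)<5: print(name,len(P));return
        r=cv2.minAreaRect(P[:,:2].astype(np.float32)); print(name,len(P),np.round(r[0],1),np.round(r[1],1),round(r[2],1),P.mean(0).round(1))
    g=(X>450)&(X<700)&(Y>-85)&(Y<50)
    rect(g&(abs(Z-20)<5),'base')
    rect(g&(abs(Z-100)<4)&(X<540),'lamp')
    rect(g&(abs(Z-100)<4)&(X>620),'sensor')
    s=(X>450)&(X<525)&(Y>-290)&(Y<-215)&(Z>50)&(Z<114)
    for nm,m in(('clear',s&(hsv[...,1]>90)),('white',s&(hsv[...,1]<60))):
        P=W[m]; 
        if len(P)>20:
            l=np.linalg.svd(P[:,:2]-P[:,:2].mean(0))[2][1]; print(nm,len(P),P.mean(0).round(1),'normal deg',np.degrees(np.arctan2(l[1],l[0])).round(1))
E
```

```text
t 0.1 tcp [ 180.2 -545.9  404. ] grasp [ 180.1 -545.6  232. ] x [-0.     0.001 -1.   ] yaw of jaws -71.73 w 91.3 F [ 0.5 -0.7  0.5] q [-72.9  18.3  89.7   0.   72.   -1.1]
level rotvec deg [-0.08 -0.03 -0.  ]
base 828 [580.8 -20. ] [110.  214.9] 88.4 [617.4 -16.4  19.8]
lamp 259 [501.8 -17.9] [63.3 52.7] 88.8 [502.1 -17.2 100.1]
sensor 437 [652.4 -22. ] [63.7 60.5] 87.2 [656.8 -21.7 100.3]
clear 116 [ 494.5 -256.9   82. ] normal deg 159.3
white 93 [ 490.8 -241.6   81.5] normal deg 66.7
base 866 [577.4 -18.2] [109.9 215.7] 88.5 [571.4 -20.7  20. ]
lamp 279 [506.8 -15.7] [62.9 62.1] 1.1 [503.4 -16.1  99.4]
sensor 263 [651.6 -20.3] [61.4 55.5] 89.4 [651.8 -20.6  99.6]
clear 21 [ 471.5 -249.4   85. ] normal deg 161.5
```

>>> arm_command(series=[[0,0,0,0.58,0.98,0.1,0],[0,0,0,0.58,0.98,0.1,0],[0,0,0,0.58,0.98,0.1,0],[0,0,0,0.58,0.98,0.1,0],[0,0,0,0.58,0.98,0.1,0],[0,0,0,0.58,0.98,0.1,0],[0,0,0,0.58,0.98,0.1,0],[0,0,0,0.58,0.98,0.1,0],[0,0,0,0.58,0.98,0.1,0],[0,0,0,0.58,0.98,0.1,0],[0,0,0,0.58,0.98,0.1,0],[0,0,0,0.58,0.98,0.1,0],[0,0,0,0.58,0.98,0.1,0],[0,0,0,0.58,0.98,0.1,0],[0,0,0,0.58,0.98,0.1,0],[0,0,0,0.58,0.98,0.1,0],[0,0,0,0.58,0.98,0.1,0],[0,0,0,0.58,0.98,0.1,0],[0,0,0,0.58,0.98,0.1,0],[0,0,0,0.58,0.98,0.1,0]])

```text
time: 1.77
ee_pos: [412.5, -152.9, 444.6]
ee_rot: [-31.2, 90.0, 167.1]
wrist_force: [-0.2, -0.5, -0.0]
width: 91.3
```

```bash
python3 -c "
from h import *
tool()"
```

```text
t 1.77 tcp [ 412.5 -152.9  444.6] grasp [ 412.4 -152.9  272.6] x [-0.001  0.    -1.   ] yaw of jaws -71.73 w 91.3 F [-0.2 -0.5 -0. ] q [-21.8   4.5 101.7  -0.   73.8  49.9]
level rotvec deg [-0.01 -0.04 -0.  ]
```

>>> arm_command(series=[[0,0,0,0.57,0.97,0.1,0],[0,0,0,0.57,0.97,0.1,0],[0,0,0,0.57,0.97,0.1,0],[0,0,0,0.57,0.97,0.1,0],[0,0,0,0.57,0.97,0.1,0],[0,0,0,0.57,0.97,0.1,0],[0,0,0,0.57,0.97,0.1,0],[0,0,0,0.57,0.97,0.1,0],[0,0,0,0.57,0.97,0.1,0],[0,0,0,0.57,0.97,0.1,0],[0,0,0,0.57,0.97,0.1,0],[0,0,0,0.57,0.97,0.1,0],[0,0,0,0.57,0.97,0.1,0],[0,0,0,-0.14,0.95,0,0],[0,0,0,-0.14,0.95,0,0],[0,0,0,-0.14,0.95,0,0],[0,0,0,-0.14,0.95,0,0],[0,0,0,-0.14,0.95,0,0],[0,0,0,-0.14,0.95,0,0],[0,0,0,-0.14,0.95,0,0]])

```text
time: 3.43
ee_pos: [540.6, 232.1, 470.2]
ee_rot: [10.3, 89.9, -151.4]
wrist_force: [0.7, 0.1, -0.9]
width: 90.8
```

```bash
python3 -c "
from h import *
tool()
c=grab('scene','s1'); c=c['color'][60:270,300:500]; cv2.imwrite('pics/s1c.png',cv2.resize(c,None,fx=2.8,fy=2.8))"
```

```text
t 3.43 tcp [540.6 232.1 470.2] grasp [540.4 232.  298.2] x [-0.001 -0.001 -1.   ] yaw of jaws -71.73 w 90.8 F [ 0.7  0.1 -0.9] q [22.1 17.7 81.1 -0.  81.2 93.9]
level rotvec deg [ 0.03 -0.06  0.  ]
```

View pics/s1c.png

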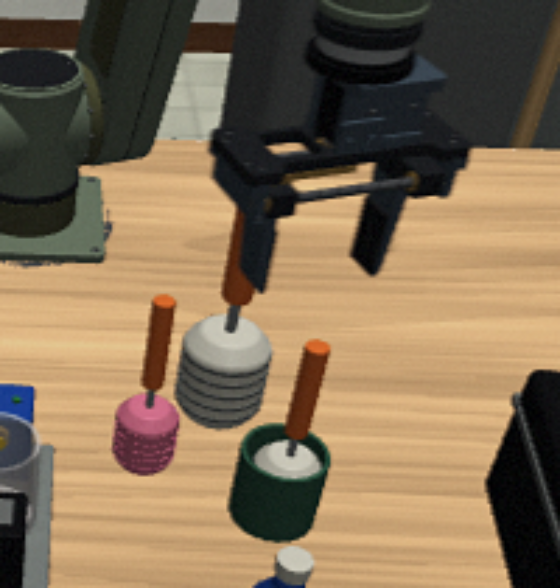

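>>> arm_command(series=[[0,0,0,-0.1,0.97,0,0],[0,0,0,0,0,-0.5,0],[0,0,0,0,0,-1,0],[0,0,0,0,0,-1,0],[0,0,0,0,0,-1,0],[0,0,0,0,0,-1,0],[0,0,0,0,0,-1,0],[0,0,0,0,0,-1,0],[0,0,0,0,0,-0.6,0],[0,0,0,0,0,0,1],[0,0,0,0,0,0,1],[0,0,0,0,0,0,1],[0,0,0,0,0,0,1],[0,0,0,0,0,0,1],[0,0,0,0,0,0,1]])

```text
time: 4.73
ee_pos: [538.9, 250.6, 329.6]
ee_rot: [-179.1, 89.9, 19.2]
wrist_force: [-0.4, -0.5, -0.6]
width: 53.8
```

```bash
python3 -c "
from h import *
tool()
c=grab('scene','s2'); c=c['color'][60:270,300:500]; cv2.imwrite('pics/s2c.png',cv2.resize(c,None,fx=2.8,fy=2.8))"
```

```text
t 4.73 tcp [538.9 250.6 329.6] grasp [539.2 250.7 157.6] x [ 0.002  0.001 -1.   ] yaw of jaws -71.73 w 53.8 F [-0.4 -0.5 -0.6] q [23.8 23.2 93.5 -0.  63.2 95.6]
level rotvec deg [-0.03  0.09  0.  ]
```

View pics/s2c.png

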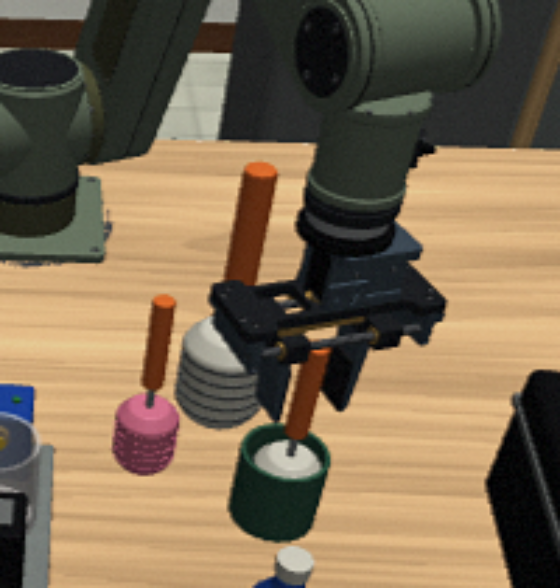

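>>> arm_command(series=[[0,0,0,0,0,0,1],[0,0,0,0,0,0,1],[0,0,0,0,0,0,1],[0,0,0,0,0,0,1],[0,0,0,0,0,0,1],[0,0,0,0,0,0,1],[0,0,0,0,0,0,1],[0,0,0,0,0,0,1]])

```text
time: 5.45
ee_pos: [538.8, 250.6, 328.6]
ee_rot: [22.6, 90.0, -139.2]
wrist_force: [0.2, 0.3, -1.6]
width: 21.6
```

```bash
python3 -c "
from h import *
tool()"
```

```text
t 5.45 tcp [538.8 250.6 328.6] grasp [538.7 250.5 156.6] x [-0. -0. -1.] yaw of jaws -71.73 w 21.6 F [ 0.2  0.3 -1.6] q [23.8 23.2 93.6 -0.  63.2 95.6]
level rotvec deg [ 0.01 -0.02  0.  ]
```

Gripped. Lift 140 mm, then cross to the well (579,-19).

>>> arm_command(series=[[0,0,0,0,0,0.5,1],[0,0,0,0,0,1,1],[0,0,0,0,0,1,1],[0,0,0,0,0,1,1],[0,0,0,0,0,1,1],[0,0,0,0,0,1,1],[0,0,0,0,0,1,1],[0,0,0,0,0,0.5,1],[0,0,0,0.15,-0.96,0,1],[0,0,0,0.15,-0.96,0,1],[0,0,0,0.15,-0.96,0,1],[0,0,0,0.15,-0.96,0,1],[0,0,0,0.15,-0.96,0,1],[0,0,0,0.15,-0.96,0,1],[0,0,0,0.15,-0.96,0,1],[0,0,0,0.15,-0.96,0,1],[0,0,0,0.15,-0.96,0,1],[0,0,0,0.15,-0.96,0,1],[0,0,0,0.15,-0.96,0,1],[0,0,0,0.1,-0.6,0,1]])

```text
time: 7.12
ee_pos: [573.9, 25.7, 468.8]
ee_rot: [51.8, 90.0, -110.0]
wrist_force: [-0.1, -0.1, -1.1]
width: 21.6
```

```bash
python3 -c "
from h import *
tool()
c=grab('scene','s3'); c=c['color'][60:270,210:410]; cv2.imwrite('pics/s3c.png',cv2.resize(c,None,fx=2.8,fy=2.8))"
```

```text
t 7.12 tcp [573.9  25.7 468.8] grasp [573.8  25.6 296.8] x [-0.    -0.001 -1.   ] yaw of jaws -71.8 w 21.6 F [-0.1 -0.1 -1.1] q [ 1.4 16.4 83.2 -0.  80.4 73.2]
level rotvec deg [ 0.05 -0.02  0.  ]
```

View pics/s3c.png

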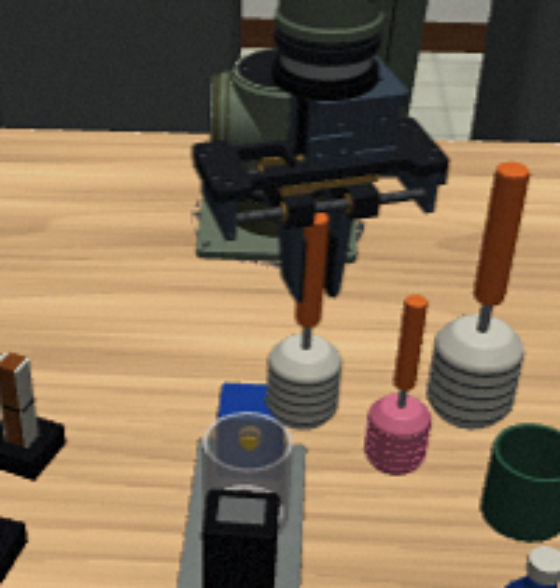

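>>> arm_command(series=[[0,0,0,0.1,-0.9,0,1],[0,0,0,0.1,-0.9,0,1],[0,0,0,0.05,-0.45,0,1],[0,0,0,0,0,0,1],[0,0,0,0,0,-0.7,1],[0,0,0,0,0,-0.7,1],[0,0,0,0,0,-0.7,1],[0,0,0,0,0,-0.7,1]])

```text
time: 7.83
ee_pos: [578.7, -16.4, 412.3]
ee_rot: [-112.2, 89.9, 86.1]
wrist_force: [-0.5, 0.6, -0.7]
width: 21.6
```

```bash
python3 -c "
from h import *
tool()
c=grab('scene','s4'); c=c['color'][60:270,210:410]; cv2.imwrite('pics/s4c.png',cv2.resize(c,None,fx=2.8,fy=2.8))
c=load('s4');W=cloud(c);hsv=cv2.cvtColor(c['color'],cv2.COLOR_BGR2HSV)
X,Y,Z=W[...,0],W[...,1],W[...,2]
m=(hsv[...,0]<20)&(hsv[...,1]>150)&(abs(X-580)<50)&(abs(Y+20)<50)
for z in range(190,300,15):
  k=m&(abs(Z-z)<8); print(z,k.sum(),np.nanmean(W[k],0))"
```

```text
t 7.83 tcp [578.7 -16.4 412.3] grasp [578.7 -16.2 240.3] x [ 0.     0.001 -1.   ] yaw of jaws -71.7 w 21.6 F [-0.5  0.6 -0.7] q [-2.8 18.4 88.4  0.1 73.2 68.9]
level rotvec deg [-0.06  0.    0.  ]
190 13 [587.81118461 -13.45575048 195.4810051 ]
205 45 [587.72759852 -14.94460396 204.64525153]
220 40 [588.03781555 -14.43611568 220.35022979]
235 47 [587.32042796 -13.07516332 234.90613887]
250 48 [587.21683582 -12.48082352 249.43302826]
265 48 [587.49185315 -12.57252793 265.52525003]
280 57 [585.85612452 -13.03203071 280.57742435]
295 14 [582.85310593 -11.60224384 288.34224245]
```

View pics/s4c.png

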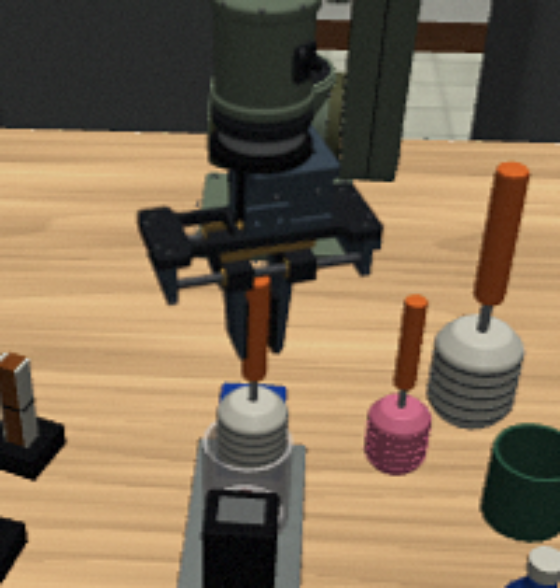

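>>> arm_command(series=[[0,0,0,0,-0.18,-0.7,1],[0,0,0,0,0,-0.7,1],[0,0,0,0,0,-0.7,1],[0,0,0,0,0,-0.5,1],[0,0,0,0,0,-0.25,1],[0,0,0,0,0,0,1],[0,0,0,0,0,0,1]])

```text
time: 8.47
ee_pos: [579.0, -20.9, 356.2]
ee_rot: [170.2, 90.0, 8.5]
wrist_force: [-0.5, -0.2, -0.1]
width: 21.6
```

```bash
python3 -c "
from h import *
tool()
c=grab('scene','s5'); c=c['color'][60:270,210:410]; cv2.imwrite('pics/s5c.png',cv2.resize(c,None,fx=2.8,fy=2.8))
c=load('s5');W=cloud(c);hsv=cv2.cvtColor(c['color'],cv2.COLOR_BGR2HSV)
X,Y,Z=W[...,0],W[...,1],W[...,2]
m=(hsv[...,0]<20)&(hsv[...,1]>150)&(abs(X-580)<50)&(abs(Y+20)<50)
for z in range(130,250,15):
  k=m&(abs(Z-z)<8); print(z,k.sum(),np.nanmean(W[k],0))"
```

```text
t 8.47 tcp [579.  -20.9 356.2] grasp [579.1 -20.9 184.2] x [ 0.001  0.    -1.   ] yaw of jaws -71.72 w 21.6 F [-0.5 -0.2 -0.1] q [-3.2 20.6 93.4  0.  65.9 68.5]
level rotvec deg [-0.01  0.04  0.  ]
130 5 [586.2716026  -20.87514858 134.48973841]
145 38 [588.40993347 -20.34583595 145.49932984]
160 32 [588.58556894 -18.30586329 159.83597691]
175 40 [587.64259517 -16.49228692 174.94691962]
190 46 [587.40543439 -17.10508291 189.64900046]
205 41 [587.46209923 -17.41355521 204.96372994]
220 43 [586.03292989 -17.55278305 219.38487404]
235 19 [587.20979531 -17.08079435 231.00473504]
```

View pics/s5c.png

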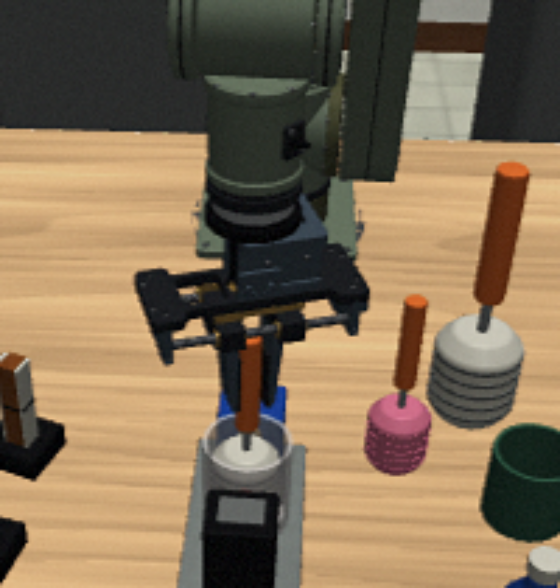

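>>> arm_command(series=[[0,0,0,0,0,-0.15,1],[0,0,0,0,0,0,1],[0,0,0,0,0,0,1],[0,0,0,0,0,0.7,1],[0,0,0,0,0,0.8,1],[0,0,0,0,0,0.8,1],[0,0,0,0,0,0.7,1],[0,0,0,0,0,0,1],[0,0,0,0,0,0,1],[0,0,0,0,0,-0.7,1],[0,0,0,0,0,-0.8,1],[0,0,0,0,0,-0.8,1],[0,0,0,0,0,-0.7,1],[0,0,0,0,0,0,1],[0,0,0,0,0,0,1],[0,0,0,0,0,0,1]])

```text
time: 9.85
ee_pos: [578.9, -21.2, 352.8]
ee_rot: [-6.4, 90.0, -168.1]
wrist_force: [0.0, 0.8, -1.1]
width: 21.6
```

```bash
python3 -c "
from h import *
tool()"
```

```text
t 9.85 tcp [578.9 -21.2 352.8] grasp [578.9 -21.2 180.8] x [-0. -0. -1.] yaw of jaws -71.74 w 21.6 F [ 0.   0.8 -1.1] q [-3.2 20.8 93.7 -0.  65.5 68.5]
level rotvec deg [ 0.   -0.01  0.  ]
```

>>> arm_command(series=[[0,0,0,0,0,0.7,1],[0,0,0,0,0,0.8,1],[0,0,0,0,0,0.8,1],[0,0,0,0,0,0.7,1],[0,0,0,0,0,0,1],[0,0,0,0,0,0,1],[0,0,0,0,0,0.8,1],[0,0,0,0,0,1,1],[0,0,0,0,0,1,1],[0,0,0,0,0,0.2,1],[0,0,0,-0.14,0.97,0,1],[0,0,0,-0.14,0.97,0,1],[0,0,0,-0.14,0.97,0,1],[0,0,0,-0.14,0.97,0,1],[0,0,0,-0.14,0.97,0,1],[0,0,0,-0.14,0.97,0,1],[0,0,0,-0.14,0.97,0,1],[0,0,0,-0.14,0.97,0,1],[0,0,0,-0.14,0.97,0,1],[0,0,0,-0.14,0.97,0,1]])

```text
time: 11.52
ee_pos: [550.5, 173.7, 470.9]
ee_rot: [0.4, 89.8, -161.4]
wrist_force: [0.6, -0.8, -0.6]
width: 21.0
```

```bash
python3 -c "
from h import *
tool()"
```

```text
t 11.52 tcp [550.5 173.7 470.9] grasp [550.  173.5 298.9] x [-0.003 -0.001 -1.   ] yaw of jaws -71.74 w 21.0 F [ 0.6 -0.8 -0.6] q [16.4 16.7 82.5 -0.  81.  88.1]
level rotvec deg [ 0.05 -0.15  0.  ]
```

>>> arm_command(series=[[0,0,0,-0.15,0.97,0,1],[0,0,0,-0.15,0.97,0,1],[0,0,0,-0.15,0.97,0,1],[0,0,0,-0.15,0.9,0,1],[0,0,0,0,0,0,1],[0,0,0,0,0,-0.7,1],[0,0,0,0,0,-0.8,1],[0,0,0,0,0,-0.8,1]])

```text
time: 12.18
ee_pos: [538.7, 248.5, 425.1]
ee_rot: [32.9, 89.9, -128.8]
wrist_force: [0.2, -0.3, -0.2]
width: 21.5
```

```bash
python3 -c "
from h import *
tool()
c=grab('scene','s6'); c=c['color'][60:270,300:500]; cv2.imwrite('pics/s6c.png',cv2.resize(c,None,fx=2.8,fy=2.8))"
```

```text
t 12.18 tcp [538.7 248.5 425.1] grasp [538.5 248.3 253.1] x [-0.001 -0.001 -1.   ] yaw of jaws -71.73 w 21.5 F [ 0.2 -0.3 -0.2] q [23.7 19.3 85.2 -0.  75.6 95.4]
level rotvec deg [ 0.07 -0.05  0.  ]
```

View pics/s6c.png

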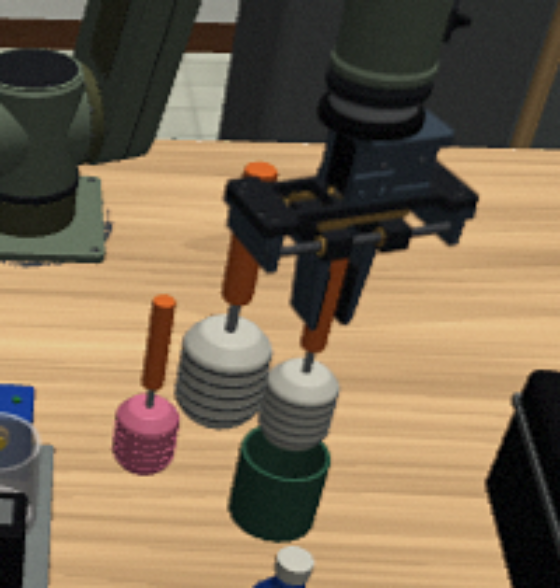

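>>> arm_command(series=[[0,0,0,0,0,-0.8,1],[0,0,0,0,0,-0.8,1],[0,0,0,0,0,-0.8,1],[0,0,0,0,0,-0.8,1],[0,0,0,0,0,-0.8,1],[0,0,0,0,0,-0.55,1],[0,0,0,0,0,-0.2,1],[0,0,0,0,0,0,1],[0,0,0,0,0,0,1]])

```text
time: 12.98
ee_pos: [539.1, 248.9, 332.2]
ee_rot: [167.5, 90.0, 5.8]
wrist_force: [-0.1, 0.9, -0.5]
width: 21.1
```

```bash
python3 -c "
from h import *
tool()"
```

```text
t 12.98 tcp [539.1 248.9 332.2] grasp [539.2 248.9 160.2] x [ 0.001  0.    -1.   ] yaw of jaws -71.74 w 21.1 F [-0.1  0.9 -0.5] q [23.7 23.  93.4 -0.  63.6 95.4]
level rotvec deg [-0.    0.04  0.  ]
```

3 mm more down, then release.

>>> arm_command(series=[[0,0,0,0,0,-0.12,1],[0,0,0,0,0,0,1],[0,0,0,0,0,0,0],[0,0,0,0,0,0,0],[0,0,0,0,0,0,0],[0,0,0,0,0,0,0],[0,0,0,0,0,0,0],[0,0,0,0,0,0,0],[0,0,0,0,0,0,0],[0,0,0,0,0,0,0],[0,0,0,0,0,0,0],[0,0,0,0,0,0,0],[0,0,0,0,0,0,0],[0,0,0,0,0,0,0]])

```text
time: 14.15
ee_pos: [538.8, 249.0, 329.4]
ee_rot: [94.3, 90.0, -67.4]
wrist_force: [-0.7, -1.1, 0.4]
width: 91.2
```

```bash
python3 -c "
from h import *
tool()
c=grab('scene','s7'); c=c['color'][60:270,300:500]; cv2.imwrite('pics/s7c.png',cv2.resize(c,None,fx=2.8,fy=2.8))
c=load('s7');W=cloud(c);hsv=cv2.cvtColor(c['color'],cv2.COLOR_BGR2HSV)
X,Y,Z=W[...,0],W[...,1],W[...,2]
m=(hsv[...,0]<20)&(hsv[...,1]>150)&(abs(X-540)<40)&(abs(Y-250)<40)
for z in range(110,220,15):
  k=m&(abs(Z-z)<8); print(z,k.sum(),np.nanmean(W[k],0))"
```

```text
t 14.15 tcp [538.8 249.  329.4] grasp [538.8 249.  157.4] x [ 0. -0. -1.] yaw of jaws -71.74 w 91.2 F [-0.7 -1.1  0.4] q [23.7 23.1 93.6 -0.  63.2 95.4]
level rotvec deg [0. 0. 0.]
110 25 [548.00561318 246.82743066 112.06493292]
125 43 [549.08929998 247.27367971 124.92219987]
140 43 [548.71572237 247.13424496 139.95120084]
155 41 [549.24450821 247.68973775 154.91218436]
170 48 [549.04460723 247.28434134 169.93146493]
185 44 [548.62509374 247.16133655 185.02519258]
200 47 [548.70319312 248.17405027 199.71081894]
215 0 [nan nan nan]<string>:9: RuntimeWarning: Mean of empty slice
```

View pics/s7c.png

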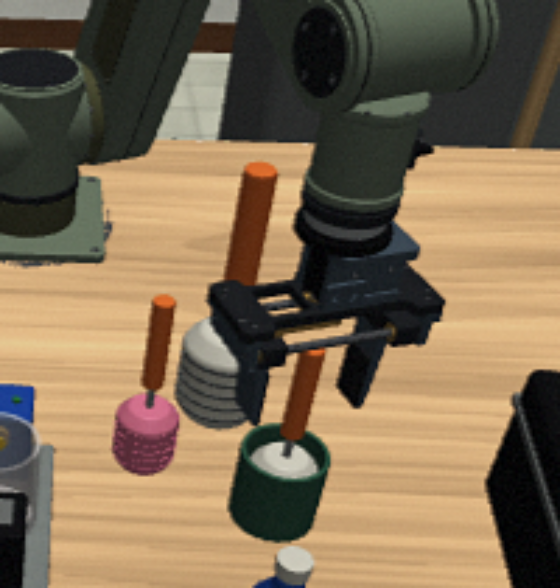

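>>> arm_command(series=[[0,0,0,0,0,0.6,0],[0,0,0,0,0,1,0],[0,0,0,0,0,1,0],[0,0,0,0,0,1,0],[0,0,0,0,0,1,0],[0,0,0,-0.11,-1,0.4,0],[0,0,0,-0.11,-1,0,0],[0,0,0,-0.11,-1,0,0],[0,0,0,-0.11,-1,0,0],[0,0,0,-0.11,-1,0,0],[0,0,0,-0.11,-1,0,0],[0,0,0,-0.11,-1,0,0],[0,0,0,-0.11,-1,0,0],[0,0,-0.19,-0.11,-1,0,0],[0,0,-0.19,-0.11,-1,0,0],[0,0,-0.19,-0.11,-1,0,0],[0,0,-0.19,-0.11,-1,0,0],[0,0,-0.19,-0.11,-1,0,0],[0,0,-0.19,-0.11,-1,0,0],[0,0,-0.17,-0.11,-1,0,0]])

```text
time: 15.87
ee_pos: [505.5, -52.0, 429.5]
ee_rot: [162.3, 90.0, -39.1]
wrist_force: [-0.1, -0.4, -0.3]
width: 90.9
```

Run:
```python
from h import *
tool()
for n in('scene','top'):
    c=grab(n,n+'8'); W=cloud(c); hsv=cv2.cvtColor(c['color'],cv2.COLOR_BGR2HSV)
    X,Y,Z=W[...,0],W[...,1],W[...,2]
    for nm,m in (('amb',(abs(X-484)<35)&(abs(Y+252)<35)&(Z>115)&(Z<126)),('yel',(hsv[...,0]>20)&(hsv[...,0]<35)&(hsv[...,1]>150)&(abs(X-470)<60)&(Y>-360)&(Y<-260)&(Z>60)),('pinkc',(hsv[...,0]>155)&(hsv[...,0]<175)&(X<470)&(Y<-250)&(Y>-360)&(Z>60))):
        P=W[m]
        if len(P)>5:
            r=cv2.minAreaRect(P[:,:2].astype(np.float32));print(n,nm,len(P),np.round(r[0],1),np.round(r[1],1),round(r[2],1),P[:,2].max())
    # white/clear split
    m=(abs(X-484)<40)&(abs(Y+252)<40)&(Z>50)&(Z<113)
    for q,k in(('clear',m&(hsv[...,1]>90)),('white',m&(hsv[...,1]<60))):
        P=W[k]
        if len(P)>20:
            l=np.linalg.svd(P[:,:2]-P[:,:2].mean(0))[2][1]; print(q,len(P),P.mean(0).round(1),np.degrees(np.arctan2(l[1],l[0])).round(1))
c=load('scene8')['color'][90:290,150:350]; cv2.imwrite('pics/s8c.png',cv2.resize(c,None,fx=2.9,fy=2.9,interpolation=cv2.INTER_CUBIC))
```

```text
t 15.87 tcp [505.5 -52.  429.5] grasp [505.6 -52.  257.5] x [ 0. -0. -1.] yaw of jaws -111.31 w 90.9 F [-0.1 -0.4 -0.3] q [ -7.2  11.4  95.7  -0.   73.  104.1]
level rotvec deg [0.01 0.01 0.  ]
scene amb 73 [ 485.1 -253. ] [28.8 26.9] 72.4 123.35237776633335
scene yel 219 [ 474. -342.] [29.9 30.4] 72.6 114.04044106884305
scene pinkc 165 [-216.3 -320.6] [1267.6   30.3] 0.2 123.14591655083564
clear 115 [ 494.8 -256.7   81.5] 161.0
white 93 [ 490.7 -241.1   81.8] 65.7
top amb 64 [ 483.4 -251.2] [28.1 24. ] 69.6 125.87371010228549
top yel 99 [ 470.7 -341.3] [28.7 23.5] 72.0 118.4086394050587
top pinkc 34 [ 395.4 -311.2] [16.8 21.2] 88.9 115.04660411917848
clear 21 [ 471.7 -249.5   80.7] -19.4
```

View pics/s8c.png

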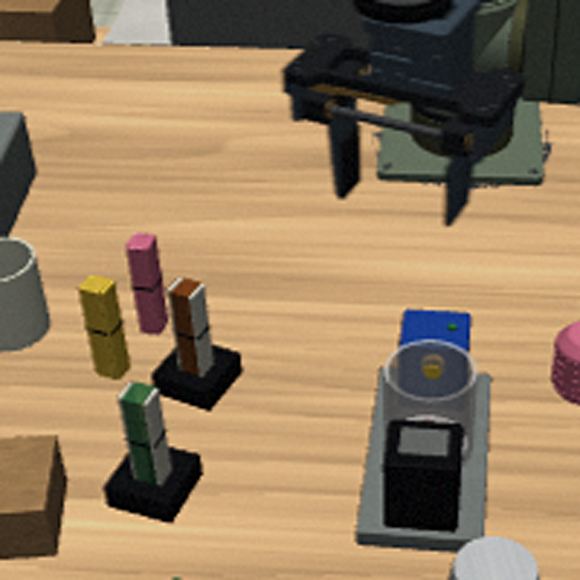

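>>> arm_command(series=[[0,0,0,-0.11,-1,0,0.35],[0,0,0,-0.11,-1,0,0.35],[0,0,0,-0.11,-1,0,0.35],[0,0,0,-0.11,-1,0,0.35],[0,0,0,-0.11,-1,0,0.35],[0,0,0,-0.11,-1,0,0.35],[0,0,0,-0.11,-1,0,0.35],[0,0,0,-0.11,-1,0,0.35],[0,0,0,-0.11,-1,0,0.35],[0,0,0,-0.08,-1,0,0.35],[0,0,0,0,0,-0.8,0.35],[0,0,0,0,0,-1,0.35],[0,0,0,0,0,-1,0.35],[0,0,0,0,0,-0.8,0.35],[0,0,0,0,0,-0.5,0.35],[0,0,0,0,0,0,0.35],[0,0,0,0,0,0,0.35]])

```text
time: 17.38
ee_pos: [484.8, -250.7, 347.4]
ee_rot: [-37.3, 90.0, 121.8]
wrist_force: [0.8, 0.2, -0.2]
width: 59.3
```

Run:
```python
from h import *
tool()
c=grab('scene','s9')['color'][110:270,150:310]; cv2.imwrite('pics/s9c.png',cv2.resize(c,None,fx=3.6,fy=3.6,interpolation=cv2.INTER_CUBIC))
```

```text
t 17.38 tcp [ 484.8 -250.7  347.4] grasp [ 484.8 -250.6  175.4] x [-0.  0. -1.] yaw of jaws -110.97 w 59.3 F [ 0.8  0.2 -0.2] q [-28.6  18.2  98.6   0.   63.3  82.4]
level rotvec deg [-0.02 -0.01 -0.  ]
```

View pics/s9c.png

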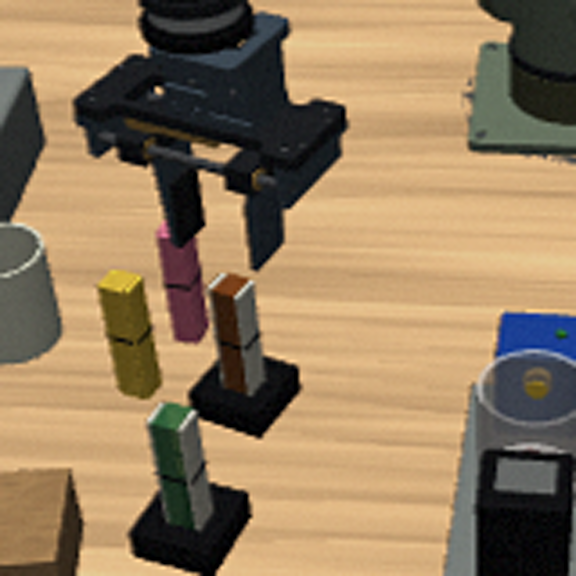

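>>> arm_command(series=[[0,0,0,0,-0.05,-0.7,0.35],[0,0,0,0,0,-0.7,0.35],[0,0,0,0,0,-0.7,0.35],[0,0,0,0,0,-0.7,0.35],[0,0,0,0,0,-0.7,0.35],[0,0,0,0,0,-0.35,0.35],[0,0,0,0,0,0,0.35],[0,0,0,0,0,0,0.35]])

```text
time: 18.1
ee_pos: [484.9, -252.2, 271.2]
ee_rot: [170.2, 89.9, -30.8]
wrist_force: [0.9, 0.0, 0.0]
width: 59.5
```

Run:
```python
from h import *
tool()
c=grab('scene','s10')['color'][110:270,150:310]; cv2.imwrite('pics/s10c.png',cv2.resize(c,None,fx=3.6,fy=3.6,interpolation=cv2.INTER_CUBIC))
```

```text
t 18.1 tcp [ 484.9 -252.2  271.2] grasp [ 485.1 -252.3   99.2] x [ 0.001 -0.001 -1.   ] yaw of jaws -111.02 w 59.5 F [0.9 0.  0. ] q [-28.7  22.6 104.3  -0.   53.   82.3]
level rotvec deg [0.04 0.07 0.  ]
```

View pics/s10c.png

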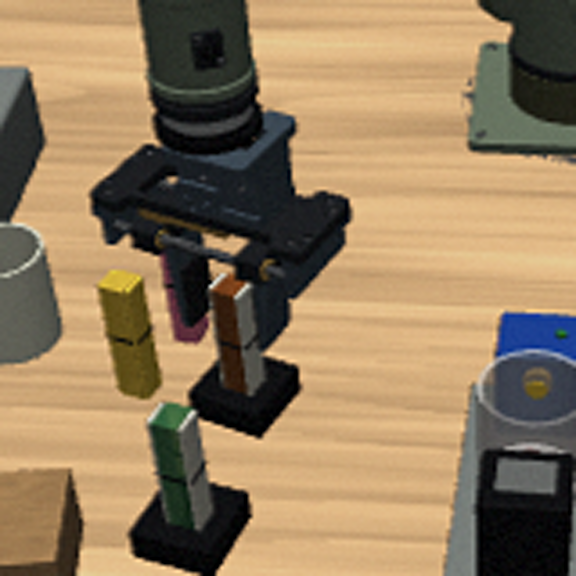

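Run:
```python
from h import *
c=load('s10'); W=cloud(c); hsv=cv2.cvtColor(c['color'],cv2.COLOR_BGR2HSV); X,Y,Z=W[...,0],W[...,1],W[...,2]
m=(abs(X-485)<80)&(abs(Y+252)<80)&(Z>76)&(Z<135)
th=np.radians(69)
u=np.array([np.cos(th),np.sin(th)]); v=np.array([u[1],-u[0]])
for nm,k in(('dark',m&(hsv[...,2]<85)&(hsv[...,0]>80)),('white',m&(hsv[...,1]<60)&(hsv[...,2]>100)),('brown',m&(hsv[...,0]<18)&(hsv[...,1]>100)&(abs(X-485)<30)&(abs(Y+252)<30))):
    P=W[k]; D=P[:,:2]-[485.1,-252.3]; a=D@u; b=D@v
    for s in(a>0,a<0):
        if s.sum()>3: print(nm,s.sum(),'along jaw',np.percentile(a[s],[2,50,98]).round(1),'across(+ toward +x)',np.percentile(b[s],[2,50,98]).round(1),'z',np.percentile(P[s,2],[2,98]).round())
cc=c['color'][170:240,190:260]; cv2.imwrite('pics/s10d.png',cv2.resize(cc,None,fx=8,fy=8,interpolation=cv2.INTER_NEAREST))
```

```text
dark 116 along jaw [32.1 39.4 43. ] across(+ toward +x) [-12.5   8.9  19.4] z [ 87. 134.]
dark 120 along jaw [-41.6 -31.8 -28.4] across(+ toward +x) [-15.9  10.6  18.8] z [ 81. 134.]
white 8 along jaw [ 9.3 11.1 14. ] across(+ toward +x) [-6.9  2.3  7.4] z [117. 121.]
white 8 along jaw [-15.4 -12.4  -9.5] across(+ toward +x) [-9.6 -1.3  5.3] z [118. 122.]
brown 54 along jaw [ 0.1  5.1 10.1] across(+ toward +x) [-6.2 10.3 13.9] z [ 76. 122.]
brown 61 along jaw [-30.3  -5.5  -0.4] across(+ toward +x) [-14.8   9.9  12.4] z [ 77. 123.]
```

View pics/s10d.png

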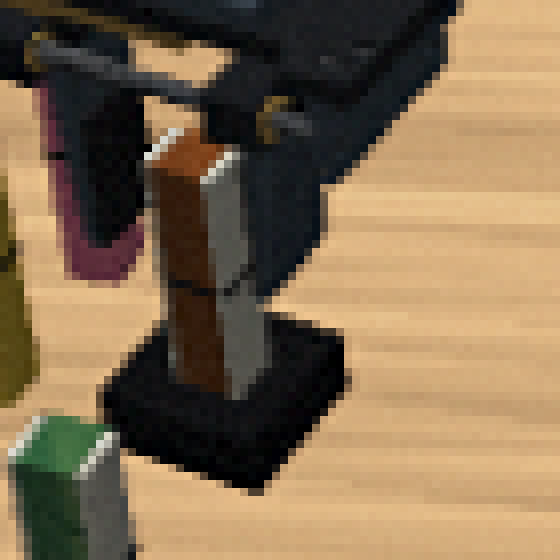

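>>> arm_command(series=[[0,0,0,0,0,0,0.6],[0,0,0,0,0,0,0.6],[0,0,0,0,0,0,0.65],[0,0,0,0,0,0,0.7],[0,0,0,0,0,0,1],[0,0,0,0,0,0,1],[0,0,0,0,0,0,1],[0,0,0,0,0,0,1]])

```text
time: 18.82
ee_pos: [484.4, -252.1, 270.5]
ee_rot: [140.0, 90.0, -61.1]
wrist_force: [-0.7, 0.0, 2.2]
width: 28.1
```

Run:
```python
from h import *
tool()
c=grab('scene','s11')['color'][110:270,150:310]; cv2.imwrite('pics/s11c.png',cv2.resize(c,None,fx=3.6,fy=3.6,interpolation=cv2.INTER_CUBIC))
```

```text
t 18.82 tcp [ 484.4 -252.1  270.5] grasp [ 484.5 -252.1   98.5] x [ 0. -0. -1.] yaw of jaws -111.03 w 28.1 F [-0.7  0.   2.2] q [-28.7  22.7 104.3  -0.   53.   82.3]
level rotvec deg [0.01 0.01 0.  ]
```

View pics/s11c.png

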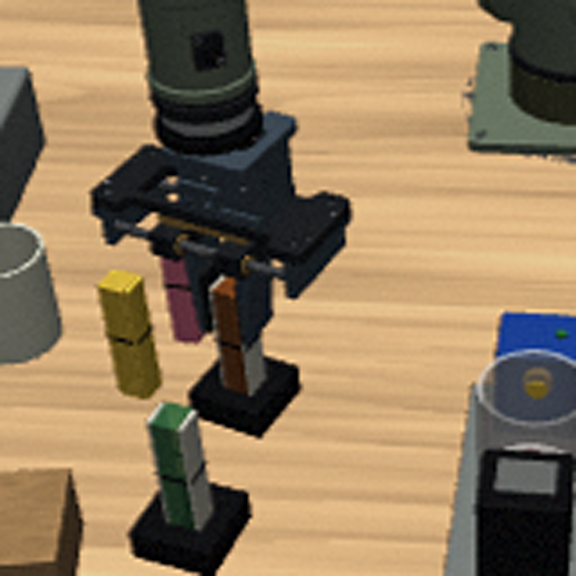

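>>> arm_command(series=[[0,0,0,0,0,0.3,1],[0,0,0,0,0,0.5,1],[0,0,0,0,0,0.7,1],[0,0,0,0,0,0.8,1],[0,0,0,0,0,0.8,1],[0,0,0,0,0,0.8,1],[0,0,0,0,0,0.8,1],[0,0,0,0,0,0.8,1],[0,0,0,0,0,0.8,1],[0,0,0,0,0,0.4,1],[0,0,0,0,0,0,1]])

```text
time: 19.78
ee_pos: [484.6, -252.1, 406.8]
ee_rot: [171.3, 89.7, -29.8]
wrist_force: [0.2, 0.3, -1.5]
width: 27.6
```

Run:
```python
from h import *
tool()
c=grab('scene','s12')['color'][110:270,150:310]; cv2.imwrite('pics/s12c.png',cv2.resize(c,None,fx=3.6,fy=3.6,interpolation=cv2.INTER_CUBIC))
```

```text
t 19.78 tcp [ 484.6 -252.1  406.8] grasp [ 485.3 -252.5  234.8] x [ 0.004 -0.002 -1.   ] yaw of jaws -111.03 w 27.6 F [ 0.2  0.3 -1.5] q [-28.7  15.6  93.3  -0.   70.9  82.3]
level rotvec deg [0.13 0.23 0.  ]
```

View pics/s12c.png

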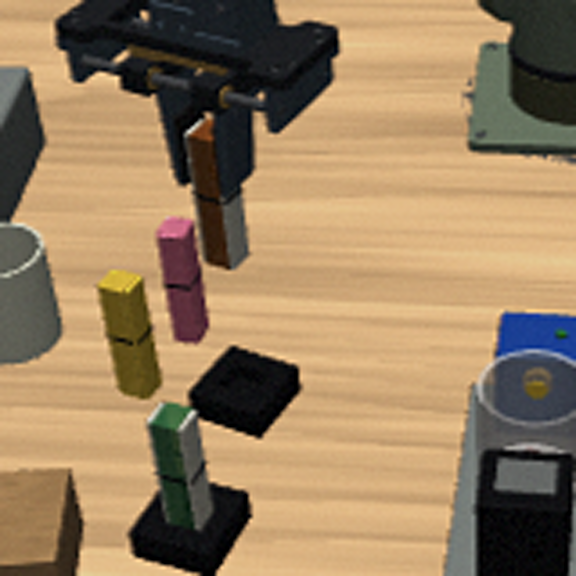

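>>> arm_command(series=[[0,0,0,0.16,0.4,0,1],[0,0,0,0.34,0.83,0,1],[0,0,0.11,0.34,0.83,0,1],[0,0,0.11,0.34,0.83,0,1],[0,0,0.11,0.34,0.83,0,1],[0,0,0.11,0.34,0.83,0,1],[0,0,0.11,0.34,0.83,0,1],[0,0,0.1,0.34,0.83,0,1],[0,0,0,0.34,0.83,0,1],[0,0,0,0.34,0.83,0,1],[0,0,0,0.34,0.83,0,1],[0,0,0,0.34,0.83,0,1],[0,0,0,0.34,0.83,0,1],[0,0,0,0.34,0.83,0,1],[0,0,0,0.16,0.45,0,1],[0,0,0,0,0,0,1],[0,0,0,0,0,0,1]])

```text
time: 21.25
ee_pos: [579.1, -18.9, 403.5]
ee_rot: [17.0, 89.9, -164.5]
wrist_force: [-0.5, -1.2, -2.3]
width: 27.6
```

```bash
cat > m.py <<'E'
from h import *
import sys
R,g=tool()
for n in('scene','top'):
    c=grab(n,n+sys.argv[1]); W=cloud(c); hsv=cv2.cvtColor(c['color'],cv2.COLOR_BGR2HSV); X,Y,Z=W[...,0],W[...,1],W[...,2]
    zb=g[2]-88.5
    m=(abs(X-579)<35)&(abs(Y+19)<35)&(Z>zb+2)&(Z<zb+115)
    k=m&(hsv[...,0]<18)&(hsv[...,1]>90)
    print(n,'proj expected bottom',np.round(proj(c,[g[0],g[1],zb])))
    P=W[k]
    if len(P)>20:
        pl=np.linalg.svd(P-P.mean(0))[2][2]; pl*=np.sign(pl[0]); print('clear',len(P),P.mean(0).round(1),np.nanpercentile(P,[2,98],0).round(1),'normal',pl.round(3),'yaw',np.degrees(np.arctan2(pl[1],pl[0])).round(1))
    mm=k; 
c=load('scene'+sys.argv[1])['color'][80:280,200:400]; cv2.imwrite(f'pics/m{sys.argv[1]}.png',cv2.resize(c,None,fx=2.9,fy=2.9,interpolation=cv2.INTER_CUBIC))
E
python3 m.py 13
```

```text
t 21.25 tcp [579.1 -18.9 403.5] grasp [578.7 -19.  231.5] x [-0.002 -0.001 -1.   ] yaw of jaws -91.47 w 27.6 F [-0.5 -1.2 -2.3] q [-3.  18.8 89.1 -0.  72.2 88.5]
level rotvec deg [ 0.03 -0.12  0.  ]
scene proj expected bottom [298. 209.]
clear 359 [588.4 -19.9 209.8] [[569.4 -42.  148.9]
 [594.8  -9.7 254. ]] normal [0.97  0.235 0.062] yaw 13.6
top proj expected bottom [266. 208.]
```

View pics/m13.png

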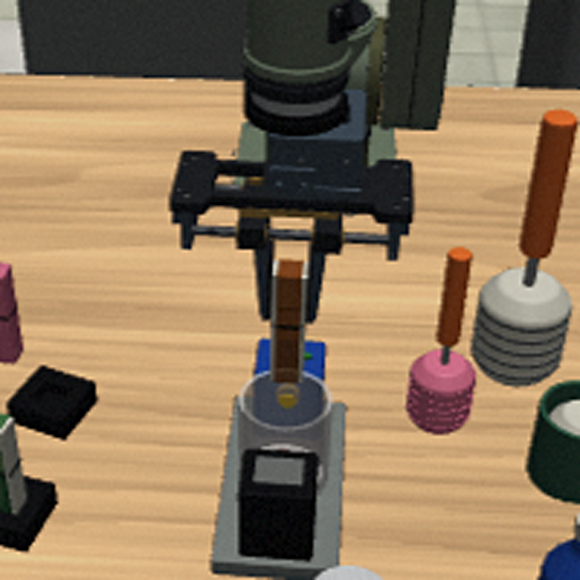

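Run:
```python
from h import *
c=load('scene13'); hsv=cv2.cvtColor(c['color'],cv2.COLOR_BGR2HSV)
col=c['color'][:,298:302].astype(int).mean(1)
def onx(u,v,x):
    o,d=ray(c,u,v); return o+d*(x-o[0])/d[0]
for v in range(166,218): print(v,col[v].round(),onx(299.5,v,591).round(1)[1:])
for v in (180,185,200,205): print(v,[tuple(c['color'][v,u]) for u in range(291,309)])
print(onx(294,200,591),onx(305,200,591))
```

```text
166 [125. 175. 215.] [-19.2 278.8]
167 [130. 178. 218.] [-19.1 276.1]
168 [134. 185. 223.] [-19.1 273.3]
169 [ 86. 136. 186.] [-19.  270.6]
170 [ 28.  64. 121.] [-18.9 267.9]
171 [ 27.  64. 120.] [-18.9 265.1]
172 [ 28.  66. 123.] [-18.8 262.4]
173 [ 30.  67. 124.] [-18.7 259.6]
174 [ 30.  68. 125.] [-18.6 256.8]
175 [ 24.  57. 105.] [-18.6 254.1]
176 [14. 32. 57.] [-18.5 251.3]
177 [17. 33. 58.] [-18.4 248.4]
178 [14. 33. 58.] [-18.4 245.6]
179 [16. 35. 60.] [-18.3 242.8]
180 [17. 34. 59.] [-18.2 240. ]
181 [16. 34. 60.] [-18.1 237.1]
182 [16. 34. 58.] [-18.1 234.2]
183 [16. 35. 61.] [-18.  231.4]
184 [14. 33. 59.] [-17.9 228.5]
185 [18. 36. 60.] [-17.8 225.6]
186 [ 9. 23. 46.] [-17.8 222.7]
187 [13. 30. 55.] [-17.7 219.8]
188 [16. 34. 59.] [-17.6 216.8]
189 [14. 33. 57.] [-17.5 213.9]
190 [14. 32. 58.] [-17.5 210.9]
191 [14. 34. 60.] [-17.4 208. ]
192 [12. 18. 24.] [-17.3 205. ]
193 [ 7. 13. 22.] [-17.2 202. ]
194 [14. 34. 60.] [-17.2 199. ]
195 [14. 32. 58.] [-17.1 196. ]
196 [16. 34. 60.] [-17.  192.9]
197 [16. 28. 49.] [-16.9 189.9]
198 [14. 28. 47.] [-16.9 186.9]
199 [12. 26. 4
[... 3182 characters left out ...]
np.uint8(20), np.uint8(33), np.uint8(51)), (np.uint8(10), np.uint8(24), np.uint8(44)), (np.uint8(17), np.uint8(30), np.uint8(49)), (np.uint8(10), np.uint8(25), np.uint8(45)), (np.uint8(15), np.uint8(27), np.uint8(48)), (np.uint8(12), np.uint8(27), np.uint8(47)), (np.uint8(15), np.uint8(27), np.uint8(49)), (np.uint8(13), np.uint8(24), np.uint8(44)), (np.uint8(76), np.uint8(83), np.uint8(87)), (np.uint8(84), np.uint8(78), np.uint8(71)), (np.uint8(137), np.uint8(63), np.uint8(34)), (np.uint8(147), np.uint8(61), np.uint8(25)), (np.uint8(149), np.uint8(64), np.uint8(27)), (np.uint8(146), np.uint8(61), np.uint8(27))]
[591.         -29.83324552 180.00989735] [591.          -3.61139676 181.41126601]
```

>>> arm_command(series=[[0,0,0,0,0,-0.4,1],[0,0,0,0,0,-0.6,1],[0,0,0,0,0,-0.6,1],[0,0,0,0,0,-0.6,1],[0,0,0,0,0,-0.6,1],[0,0,0,0,0,-0.6,1],[0,0,0,0,0,-0.5,1],[0,0,0,0,0,-0.3,1],[0,0,0,0,0,-0.2,1],[0,0,0,0,0,0,1],[0,0,0,0,0,0,1],[0,0,0,0,0,0,1]])

```text
time: 22.35
ee_pos: [579.5, -19.3, 317.0]
ee_rot: [174.6, 89.9, -6.9]
wrist_force: [0.0, -0.5, -1.7]
width: 27.8
```

```bash
python3 m.py 14
python3 - <<'E'
from h import *
c=load('scene14')
col=c['color'][:,298:302].astype(int).mean(1)
def onx(u,v,x):
    o,d=ray(c,u,v); return o+d*(x-o[0])/d[0]
for v in range(190,246): print(v,col[v].astype(int),onx(299,v,591).round(1)[1:])
for v in (205,212): print(v,c['color'][v,288:312].astype(int).sum(1), onx(293,v,591),onx(305,v,591))
cv2.imwrite('pics/z14.png',cv2.resize(c['color'][170:280,260:340],None,fx=5.4,fy=5.4,interpolation=cv2.INTER_CUBIC))
t=load('top14')['color'][150:300,200:350]; cv2.imwrite('pics/t14.png',cv2.resize(t,None,fx=4,fy=4,interpolation=cv2.INTER_CUBIC))
E
```

```text
t 22.35 tcp [579.5 -19.3 317. ] grasp [579.7 -19.3 145. ] x [ 0.001 -0.    -1.   ] yaw of jaws -91.54 w 27.8 F [ 0.  -0.5 -1.7] q [-3.  22.6 96.5 -0.  60.8 88.5]
level rotvec deg [0.01 0.08 0.  ]
scene proj expected bottom [297. 234.]
clear 218 [588.8 -19.4 139.9] [[570.7 -29.1  95.9]
 [593.7 -10.  168.3]] normal [0.99  0.035 0.134] yaw 2.0
top proj expected bottom [267. 213.]
190 [111 154 190] [-18.6 210.9]
191 [72 70 70] [-18.6 207.9]
192 [67 64 61] [-18.5 204.9]
193 [22 18 15] [-18.4 201.9]
194 [ 88 122 152] [-18.3 198.9]
195 [119 169 210] [-18.3 195.9]
196 [135 197 239] [-18.2 192.9]
197 [154  80  54] [-18.1 189.8]
198 [124  58  29] [-18.  186.8]
199 [ 27  58 112] [-18.  183.7]
200 [ 25  59 111] [-17.9 180.6]
201 [ 25  58 109] [-17.8 177.6]
202 [ 27  59 110] [-17.7 174.5]
203 [ 27  59 111] [-17.7 171.3]
204 [ 27  60 114] [-17.6 168.2]
205 [13 28 49] [-17.5 165.1]
206 [13 25 44] [-17.4 161.9]
207 [33 48 70] [-17.4 158.8]
208 [24 39 59] [-17.3 155.6]
209 [18 32 53] [-17.2 152.4]
210 [20 34 53] [-17.1 149.2]
211 [21 32 54] [-17. 146.]
212 [19 35 55] [-17.  142.7]
213 [13 28 51] [-16
[... 625 characters left out ...]
9 53] [-15.   64.6]
236 [14 10 11] [-14.9  61. ]
237 [12 10 10] [-14.9  57.4]
238 [ 99 101  98] [-14.8  53.8]
239 [100 101  99] [-14.7  50.2]
240 [97 99 97] [-14.6  46.5]
241 [ 98 101  97] [-14.5  42.9]
242 [ 98 100  97] [-14.4  39.2]
243 [ 98 100  97] [-14.3  35.5]
244 [ 99 101  99] [-14.2  31.8]
245 [ 99 101  98] [-14.1  28.1]
205 [145  82  96  58  34 243 159  94  86  90  92  88  79 103 116 204 117  38
  82  84  83 175 222 167] [591.         -31.98605189 164.28214435] [591.          -3.08282217 165.87372546]
212 [134  94  83  43  70 245 163 105 107 116 108 110 119 100 151 252 109  69
  88  91 133 164 352 476] [591.         -31.64441355 141.89939909] [591.          -2.32448279 143.58220972]
```

View pics/z14.png

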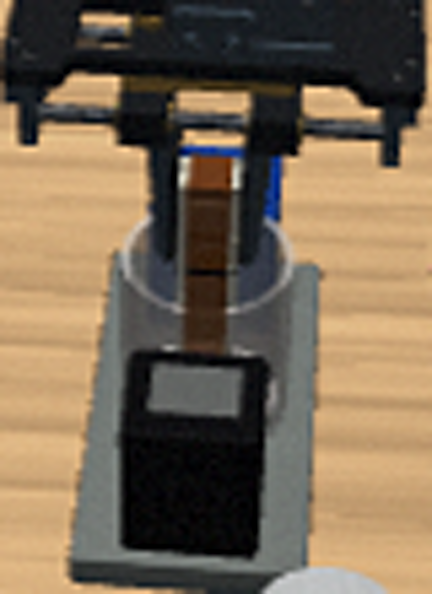

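View pics/t14.png

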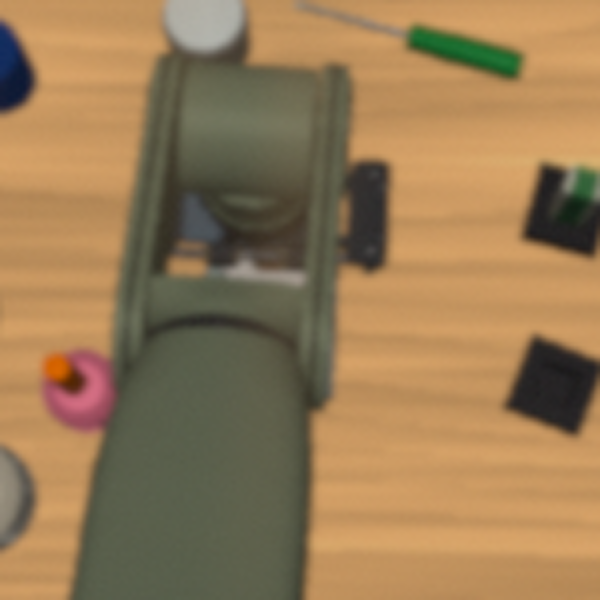

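>>> arm_command(series=[[0,0,0,0,0,-0.06,1],[0,0,0,0,0,0,1],[0,0,0,0,0,0,1],[0,0,0,0,0,0,1],[0,0,0,0,0,0,1],[0,0,0,0,0,0,1]])

```text
time: 22.95
ee_pos: [579.2, -19.2, 315.2]
ee_rot: [95.7, 90.0, -85.9]
wrist_force: [-0.7, 0.2, -1.9]
width: 28.2
```

Run:
```python
from h import *
tool()
c=grab('scene','f'); W=cloud(c);hsv=cv2.cvtColor(c['color'],cv2.COLOR_BGR2HSV);X,Y,Z=W[...,0],W[...,1],W[...,2]
m=(hsv[...,0]<20)&(hsv[...,1]>150)&(abs(X-540)<40)&(abs(Y-250)<40)
for z in (110,150,200): k=m&(abs(Z-z)<8); print('brush',z,np.nanmean(W[k],0).round(1))
k=(hsv[...,0]<18)&(hsv[...,1]>110)&(abs(X-585)<20)&(abs(Y+19)<9)&(Z>118)&(Z<158)
P=W[k];print('clear face',len(P),np.median(P,0).round(1))
cv2.imwrite('pics/fin.png',cv2.resize(c['color'],None,fx=1.4,fy=1.4))
from cell import state; print(state()['joint_velocities'].round(2))
```

```text
t 22.95 tcp [579.2 -19.2 315.2] grasp [579.2 -19.2 143.2] x [ 0. -0. -1.] yaw of jaws -91.53 w 28.2 F [-0.7  0.2 -1.9] q [-3.  22.7 96.6 -0.  60.7 88.5]
level rotvec deg [0.01 0.   0.  ]
brush 110 [547.8 246.5 111.8]
brush 150 [548.7 247.2 149.9]
brush 200 [545.7 247.5 201.2]
clear face 87 [590.8 -19.2 137.7]
[ 0.05 -0.01  0.06  0.1   0.08 -0.01]
```

View pics/fin.png

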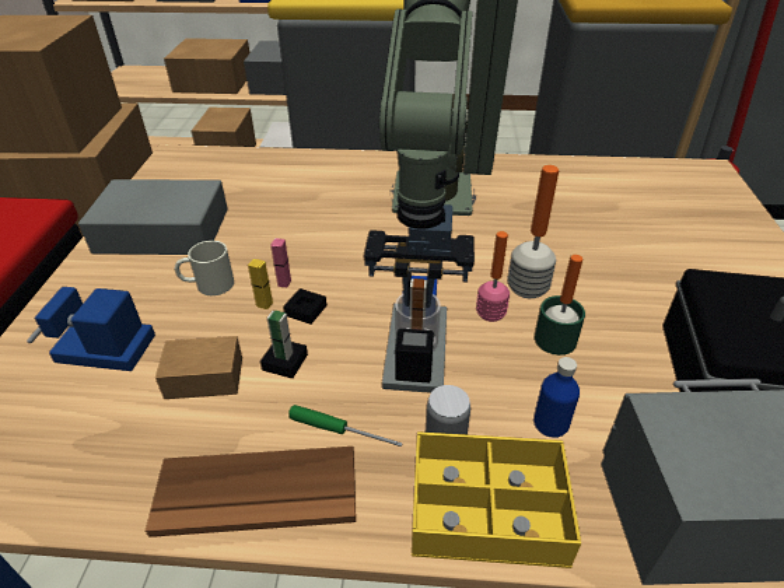

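The final picture shows the cell upright in the well (pixel 417,305), the brush standing upright in the green pot (pixel 560,320) and nothing else moved. I'm handing the job in.

```bash
python3 -c "
from cell import close_job
print(close_job())"
```

```text
the job is handed in; nothing more can be done
None
```

The job is handed in at about 23 s of the 54 s allowed. I brushed the well with two full strokes and stood the brush back in the green pot. The amber cell is held in the well by its frosted faces. The hand-in reports no verdict, so the checks below are my own.

- **Strokes:** I judged these from tool position and one camera check on the first stroke. The brush tip went to about 5–8 mm above the well floor each time and came up to about 65 mm above it in between.
- **Brush:** it stands upright and released in the pot, within about 2 mm of the pot's axis by camera.
- **Amber cell position:** it is within about 1 mm of the well's axis. From the arm pose, the black line is at about 115 mm, level with the rim. The camera read about 116 mm just before the last 1.2 mm lowering, and I did not re-measure the line after that.
- **Amber cell alignment:** the jaws are square to the gauge within about 0.2°, the arm is still, and the measured grip opening is 28 mm. A plane fitted to the clear face came out a few degrees off (2.0° against −1.5°). It rested on few pixels, so I trusted the arm pose, and both readings are inside tolerance.
- **Contact:** I saw no contact with the clear faces or the gauge. That rests on the pictures and low wrist forces, because contact itself cannot be measured.
- **Everything else:** in the last picture everything else stands where it was.

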